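Load the block thermostat

ROBOT

A 6-joint arm with a two-finger parallel gripper is mounted at the origin on a cart in front of the work surface, level with it; the furniture and walls round the work are solid. World frame = base frame: x ahead of the robot, y to its left, z up, the work surface at z = 0. Lengths are in m, angles in rad, forces in N, time in s.
With the tool pointing down it reaches from about 0.225 to 0.875 m from the base axis. Payload 3.4 kg.
Tool frame: the origin (TCP) lies between the finger pads; the fingertips stand 11 mm ahead of it and the grasp point (between the pads) lies 8 mm behind it; z points along the fingers, y is the line along which they close (so a half turn about z gives the same grasp; the last joint's range is limited). The gripper opens to 85 mm and grips with 20 to 120 N. Pads are 22 mm wide; open, the fingers measure 114 mm over their backs; the gripper's body (76 mm by 85 mm) begins 54 mm behind the grasp point. The pads swing forward as they close: fully open they stand 13 mm farther back than shut.
Start: joints at [1.013, 0.276, 1.505, -0, 1.361, -0.121], TCP at [0.243, 0.521, 0.242] pointing down, gripper open.
Joint ranges: [-2.89, 2.89], [-0.75, 2.08], [0.22, 2.7], [-1.18, 4.32], [0.11, 2.71], [-2.7, 2.7]. Speed limits (rad/s): [2.57, 2.57, 3.14, 3.14, 3.14, 3.14].

INTERFACE

Orientations are given as a unit quaternion [w, x, y, z].
In Python, from rig import manip, imaging gives the robot as it stands. The module is installed in compiled form; this text tells all that it offers.
- The arm moves only by the tool jog_arm, never from a script. Its argument "deltas" is one flat list of numbers, 7 for each row, row after row: the turn, a rotation vector about the world's x, y, z in degrees, then the shift along the world's x, y, z in mm, then the opening, from 0 (shut) to 1 (fully open). In form: [ax, ay, az, tx, ty, tz, gripper, ax, ay, az, tx, ty, tz, gripper, ...]. A call has 1 to 20 rows; each row is the pose to reach, as a shift and turn from the pose commanded when the call began; what a row does not reach only later rows make up. A row lasts 1/10 s, in which the tool goes at most 50 mm and 8.59 degrees, less where a joint would pass 70% of its speed; a pose out of reach is approached as far as the arm can. A call with a gripper value outside its range is refused whole. The fingers move at their own pace and stop on an object; "grip_force" is the grip in N (left out, the last holds). Time passes only in rows, so rows that repeat a pose let the fingers close. It gives the time, the measured TCP pose, the force, the opening and the grip force at its end, in the units of the state.
- manip.get_state(): the state, without advancing time (a new reading comes with each control period).
- imaging.get_image(name): name is "scene" or "top" or "wrist"; returns the picture (480x640x3 uint8, blue, green, red); there is no depth.
- imaging.calibration(name): a dict with "mtx" (3x3 intrinsics, pixels), "dist" ([k1, k2, p1, p2, k3] as OpenCV has them; the pictures are not rectified), "cam_to_world" (4x4, takes a point from camera to world coordinates). Camera axes: x right, y down, z forward; pixel columns grow to the right and rows downward; lengths in m; the calibration is good to about 2 mm. A picture is of the moment at which its call begins: read the wrist's pose just before it. calibration takes no time and is no camera call; for the wrist camera it gives the pose at the moment of the call.
- manip.sign_off(): hands the job in; it is judged then, once.
The state is a dict: "clock": time; "qpos": joint angles; "qd": joint speeds; "effort": joint torques, N m; "position": TCP position; "ee_rot": TCP orientation; "contact_force": force on the tool from outside, world axes, zero at the start; "moment": the same for the moment, N m; "width": finger opening in m; "gripper_force": force on a finger pad.
Only numpy, scipy, OpenCV 4.12 (cv2) and the standard library are available. Lean on these libraries where they do the work, as an engineer would, in place of code of your own. Each camera call takes 0.05 s, during which the arm holds its last target. There are 200 camera calls.

TASK

Some reagents fresh from the fridge have to be warmed up in the block thermostat before they are opened. Stand the vial and the two jars upright, each in the block whose bore is made for it and right down on the floor of that bore, and close the one empty bay with the solid blank block, flat on the bay's pad, so that the blocks cannot shift and no heat is lost. Set everything down rather than dropping it, tip nothing over, and let go of it all.

Things in the scene. Friction and masses are not known exactly. Their poses are not given: they have to be found in the camera images.
- thermostat: white block thermostat, 162 x 162 mm and 105 mm high at its rim, with an open square well (150 x 150 mm) of 2 x 2 bays spaced 74 mm, knob and dark display on its front. Origin: on the worktop under the middle of the well; x points to its back, y to its left, z up. The bay centres lie at x = +-37, y = +-37 mm, the floor of the well at z = 65 mm; the three bored blocks stand 6 mm above the rim. Fixed to the worktop, turned only a little.
- block_large: solid aluminium block with the widest bore, 72 x 72 mm, 46 mm high, firmly seated in one of the four bays of the thermostat (which bay changes); one round upright bore in its middle, 59 mm wide and 40 mm deep, its mouth countersunk 4.5 mm wide and deep at 45 degrees as a lead-in. Origin: centre of the block's underside, z up; its top face is at z = 46 mm and the floor of the bore at z = 6 mm. Cannot move. The bore fits the large jar with 3.5 mm to spare all round.
- block_medium: solid aluminium block with the middle bore, 72 x 72 mm, 46 mm high, firmly seated in one of the four bays of the thermostat (which bay changes); one round upright bore in its middle, 45 mm wide and 34 mm deep, its mouth countersunk 4.5 mm wide and deep at 45 degrees as a lead-in. Origin: centre of the block's underside, z up; its top face is at z = 46 mm and the floor of the bore at z = 12 mm. Cannot move. The bore fits the small jar with 3.5 mm to spare all round.
- block_small: solid aluminium block with the narrowest bore, 72 x 72 mm, 46 mm high, firmly seated in one of the four bays of the thermostat (which bay changes); one round upright bore in its middle, 30 mm wide and 28 mm deep, its mouth countersunk 4.5 mm wide and deep at 45 degrees as a lead-in. Origin: centre of the block's underside, z up; its top face is at z = 46 mm and the floor of the bore at z = 18 mm. Cannot move. The bore fits the vial with 3.5 mm to spare all round.
- bay_pad: dark grey steel contact pad, 72 x 72 mm and 2 mm thick, on the floor of the one empty bay (which bay changes). Origin: centre of its underside, on the well's floor, z up, axes parallel to the thermostat's. Cannot move. The bay round it is 76 mm wide, between the well's walls (40 mm high) and the neighbouring blocks (46 mm high).
- vial: amber glass screw vial with a blue cap, 23 mm in diameter, 73 mm high, about 30 g, upright on the worktop. Origin: centre of its underside, z up.
- small_jar: small round white plastic reagent jar with a red screw cap, 38 mm in diameter (cap 35), 82 mm high, about 120 g, upright on the worktop. The cap is the top 16 mm. Origin: centre of its underside, z up.
- large_jar: the larger round white plastic reagent jar with a red screw cap, 52 mm in diameter (cap 47), 105 mm high, about 240 g, upright on the worktop. The cap is the top 20 mm. Origin: centre of its underside, z up.
- blank_block: solid aluminium blank block without a bore, 66 x 66 mm, 46 mm high, its lowest 5 mm stepped in to 59 x 59 mm as a lead-in, about 450 g; on top a black bar handle on two steel posts. Origin: centre of its underside, z up, x and y square to its sides. The handle bar runs along the block's y axis over its middle: 58 mm long, 12 mm wide (in x), from z = 63 to z = 77 mm, clear space 17 mm high under it. Any of its four turns square to the bay will do.
Not all that is in view belongs to the job. What is shaped like the small_jar but blue is not meant.

How it is judged:
By the outcome, as a careful person would: the job done as asked, in the order asked, and still so for the second after the job is handed in, with the robot touching nothing.
It also fails if it takes over 120 s, if anything falls off the work surface, if the arm or the gripper's body presses on something with over 40 N, if the wrist force passes 120 N, or if a joint passes its speed limit or range.

## Working session

There is one attempt and no reset: what is moved stays moved. The work goes in short steps, Python scripts to look and compute and a tool call to move; the robot and the scene stay as the last step left them, time stands still between calls to the robot, and variables do not carry over. Pictures are saved under pics/ and viewed, at most 14 in all, crops included, and the job is handed in when it is done.

Besides the shell and the picture viewer there is one more tool, called as name(argument=value, ...) on one line, values as JSON. jog_arm: Moves the arm, as the interface text tells. Its arguments: {"type":"object","properties":{"deltas":{"type":"array"},"grip_force":{"type":"number"}},"required":["deltas"]}

```bash
mkdir -p pics
python3 - <<'E'
from rig import manip, imaging
import cv2, numpy as np
s=manip.get_state(); print({k:np.round(v,3).tolist() for k,v in s.items()})
for n in ("scene","top","wrist"):
    c=imaging.calibration(n); im=imaging.get_image(n); cv2.imwrite(f"pics/{n}0.png",im)
    print(n,np.round(c["mtx"],1).tolist(),np.round(c["dist"],3).tolist(),np.round(c["cam_to_world"],3).tolist())
E
```

```text
{'clock': 0.0, 'qpos': [1.013, 0.277, 1.506, -0.0, 1.361, -0.121], 'qd': [0.001, -0.001, 0.0, 0.002, -0.001, 0.001], 'effort': [0.0, -41.678, -24.58, -0.0, 0.011, -0.0], 'position': [0.243, 0.521, 0.241], 'ee_rot': [-0.0, 0.217, 0.976, -0.001], 'contact_force': [-0.561, 0.566, 0.268], 'moment': [-0.024, -0.014, 0.034], 'gripper_force': 0.0, 'width': 0.085}
scene [[544.5, 0.0, 328.1], [0.0, 544.5, 241.0], [0.0, 0.0, 1.0]] [0.01, 0.0, 0.0, 0.0, 0.0] [[0.577, -0.428, 0.695, -0.371], [-0.816, -0.279, 0.506, -0.603], [-0.022, -0.86, -0.51, 0.689], [0.0, 0.0, 0.0, 1.0]]
top [[601.2, 0.0, 330.4], [0.0, 601.2, 239.9], [0.0, 0.0, 1.0]] [-0.102, 0.0, 0.0, 0.0, 0.0] [[-0.006, -0.982, 0.189, 0.197], [-1.0, 0.009, 0.015, -0.017], [-0.017, -0.189, -0.982, 1.455], [0.0, 0.0, 0.0, 1.0]]
wrist [[370.3, 0.0, 310.4], [0.0, 370.3, 232.2], [0.0, 0.0, 1.0]] [-0.058, 0.0, 0.0, 0.0, 0.0] [[0.422, 0.876, 0.233, 0.183], [0.906, -0.408, -0.109, 0.549], [-0.001, 0.257, -0.966, 0.373], [0.0, 0.0, 0.0, 1.0]]
```

View pics/top0.png

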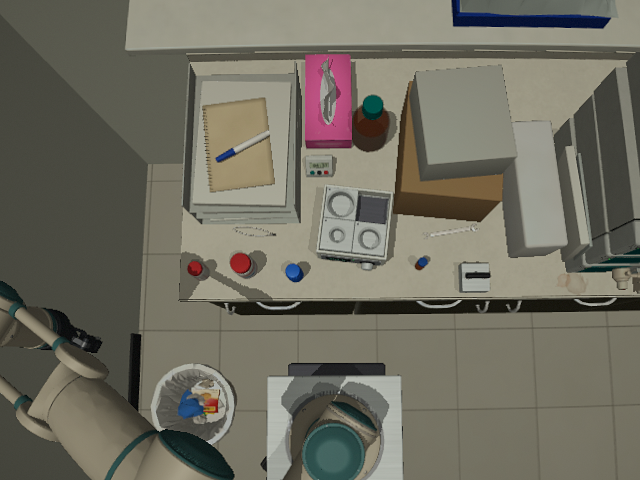

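View pics/scene0.png

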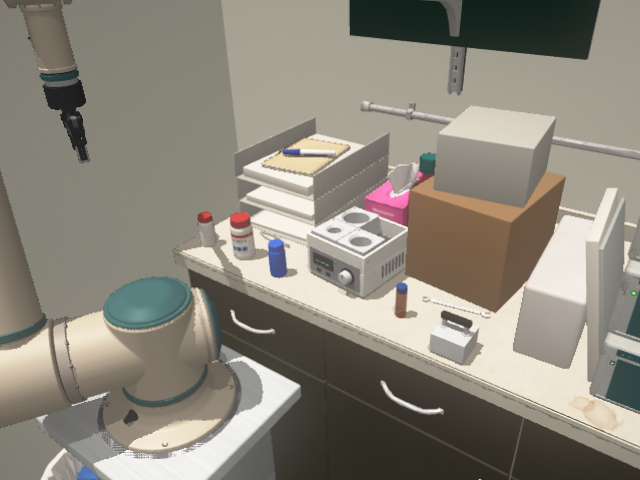

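The small red-capped jar is at top-view (195,268) and the large one at (240,263). The blue jar (293,272) is a decoy. The vial is at (421,262) and the blank at (475,277). The thermostat bores are at (342,204), (337,235) and (370,239), with the empty bay at (374,207).

```bash
cat > h.py <<'E'
import cv2, numpy as np
from rig import manip, imaging
def ray(c,uv):
    p=cv2.undistortPoints(np.array([[uv]],float),c["mtx"],c["dist"])[0,0]
    T=c["cam_to_world"]; d=T[:3,:3]@np.array([p[0],p[1],1]); return T[:3,3],d/np.linalg.norm(d)
def plane(c,uv,z):
    o,d=ray(c,uv); return o+d*(z-o[2])/d[2]
def tri(c1,u1,c2,u2):
    o1,d1=ray(c1,u1);o2,d2=ray(c2,u2)
    A=np.c_[d1,-d2]; t=np.linalg.lstsq(A,o2-o1,rcond=None)[0]
    a,b=o1+d1*t[0],o2+d2*t[1]; return (a+b)/2,np.linalg.norm(a-b)
def proj(c,P):
    T=np.linalg.inv(c["cam_to_world"]); r=cv2.Rodrigues(T[:3,:3])[0]
    return cv2.projectPoints(np.array(P,float).reshape(-1,1,3),r,T[:3,3],c["mtx"],np.array(c["dist"],float))[0][:,0]
def blobs(im,lo,hi,amin=20):
    hsv=cv2.cvtColor(im,cv2.COLOR_BGR2HSV)
    if lo[0]>hi[0]: m=cv2.inRange(hsv,np.array([lo[0],lo[1],lo[2]]),np.array([179,hi[1],hi[2]]))|cv2.inRange(hsv,np.array([0,lo[1],lo[2]]),np.array(hi))
    else: m=cv2.inRange(hsv,np.array(lo),np.array(hi))
    n,l,s,c=cv2.connectedComponentsWithStats(m)
    return [(np.round(c[i],1).tolist(),s[i].tolist()) for i in range(1,n) if s[i][4]>=amin]
E
python3 - <<'E'
from h import *
for n in("top","scene"):
    im=cv2.imread(f"pics/{n}0.png"); print(n)
    print("red",blobs(im,(170,120,60),(8,255,255),25)); print("blue",blobs(im,(105,120,40),(130,255,255)))
    print("black",[b for b in blobs(im,(0,0,0),(179,255,45),30) if b[1][4]<800 and b[0][0]>300 and 190<b[0][1]<360])
im=cv2.imread("pics/top0.png")[170:310,170:510]; cv2.imwrite("pics/c1.png",cv2.resize(im,None,fx=2.35,fy=2.35,interpolation=cv2.INTER_CUBIC))
E
```

```text
top
red [([239.9, 262.6], [230, 253, 21, 20, 323]), ([194.3, 268.0], [188, 261, 14, 15, 170]), ([212.1, 404.5], [204, 399, 14, 14, 109])]
blue [([524.5, 19.5], [452, 0, 159, 28, 1992]), ([225.4, 155.0], [216, 149, 20, 13, 105]), ([422.1, 261.6], [418, 257, 9, 10, 64]), ([293.9, 272.5], [286, 264, 17, 18, 238]), ([188.8, 406.5], [178, 390, 25, 29, 427])]
black [([357.8, 209.1], [356, 196, 5, 25, 49]), ([623.5, 224.2], [610, 219, 30, 12, 48]), ([634.5, 251.3], [626, 248, 14, 6, 48]), ([338.2, 258.8], [325, 257, 26, 5, 56]), ([623.0, 260.1], [602, 257, 38, 6, 161]), ([597.5, 269.2], [579, 267, 37, 5, 131]), ([477.5, 275.0], [466, 273, 24, 5, 118]), ([594.3, 299.7], [575, 298, 37, 5, 129]), ([439.3, 301.7], [423, 300, 34, 5, 129])]
scene
red [([421.5, 178.4], [418, 174, 8, 10, 31]), ([369.0, 206.8], [365, 202, 12, 11, 48]), ([401.9, 216.5], [397, 209, 10, 15, 64]), ([204.3, 217.0], [198, 212, 14, 11, 119]), ([239.0, 219.6], [230, 212, 19, 16, 238])]
blue [([290.5, 150.9], [283, 150, 16, 3, 42]), ([275.0, 243.3], [269, 239, 14, 9, 92]), ([272.1, 254.6], [269, 250, 11, 12, 57]), ([401.3, 285.8], [397, 283, 10, 6, 40]), ([86.4, 474.3], [78, 467, 20, 13, 167])]
black []
```

View pics/c1.png

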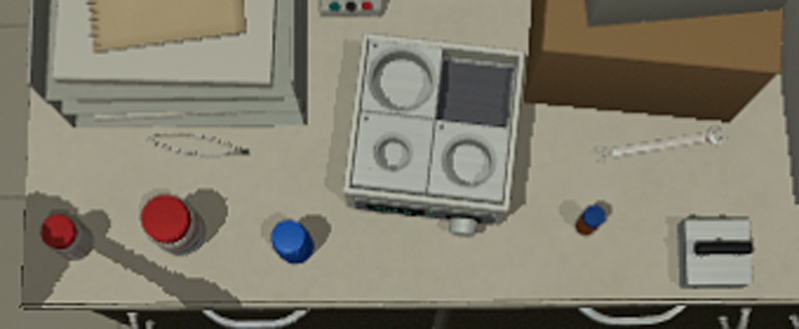

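The enlarged crop (pixels halved to the top view) shows these candidates:
- **Small jar:** the red-capped one at (195,268), cap about 14 px. The blue jar at (294,272) is the decoy, wrong colour.
- **Large jar:** red cap about 21 px at (240,263).
- **Vial:** blue cap on an amber body at (422,262).
- **Bores:** large at back-left, small at front-left, medium at front-right. The dark pad is at back-right.

Run:
```python
from h import *
ct,cs=imaging.calibration("top"),imaging.calibration("scene")
for n,a,b,z in (("large",(239.9,262.6),(239.5,220),.105),("small",(194.3,268),(204.5,217),.082),("vial",(422.1,261.6),(401.3,286.5),.07),("handle",(477.5,275),(456.5,320),.075)):
    p,e=tri(ct,a,cs,b); print(n,np.round(p,3),round(e,4),"plane",np.round(plane(ct,a,z),3))
# bores in crop px -> top px
for n,(x,y) in dict(L=(402,80),S=(393,154),M=(469,160),pad=(476,93)).items():
    uv=(170+x/2.35,170+y/2.35); print(n,np.round(plane(ct,uv,.067 if n=="pad" else .111),3))
for uv in ((365,36),(524,52),(347,197),(506,212)):
    print(np.round(plane(ct,(170+uv[0]/2.35,170+uv[1]/2.35),.105),3))
for uv in ((683,216),(750,218),(683,287),(750,287)):
    print("blk",np.round(plane(ct,(170+uv[0]/2.35,170+uv[1]/2.35),.046),3))
```

```text
large [0.407 0.214 0.093] 0.002 plane [0.405 0.211 0.105]
small [0.398 0.324 0.073] 0.0013 plane [0.397 0.322 0.082]
vial [ 0.409 -0.208  0.07 ] 0.001 plane [ 0.41  -0.209  0.07 ]
handle [ 0.377 -0.337  0.066] 0.0007 plane [ 0.376 -0.336  0.075]
L [ 0.539 -0.021  0.111]
S [ 0.465 -0.011  0.111]
M [ 0.459 -0.085  0.111]
pad [ 0.536 -0.096  0.067]
[0.586 0.015 0.105]
[ 0.568 -0.142  0.105]
[0.424 0.033 0.105]
[ 0.408 -0.12   0.105]
blk [ 0.412 -0.304  0.046]
blk [ 0.409 -0.372  0.046]
blk [ 0.34  -0.3    0.046]
blk [ 0.339 -0.368  0.046]
```

jog_arm(deltas=[0,0,-8,18,-80,0,1,0,0,-16,27,-120,0,1,0,0,-24,38,-165,0,1,0,0,-32,50,-210,0,1,0,0,-40,60,-255,0,1,0,0,-48,70,-300,0,1,0,0,-56,80,-345,0,1,0,0,-64,90,-390,0,1,0,0,-71,100,-435,0,1,0,0,-71,110,-480,0,1,0,0,-71,120,-525,0,1,0,0,-71,130,-570,0,1,0,0,-71,140,-615,0,1,0,0,-71,150,-660,0,1,0,0,-71,160,-700,-10,1,0,0,-71,166,-729,-30,1,0,0,-71,166,-729,-40,1,0,0,-71,166,-729,-40,1,0,0,-71,166,-729,-40,1])

```text
clock: 2.05
position: [0.4088, -0.2069, 0.2023]
ee_rot: [-0.001, 0.743, 0.669, 0.0]
contact_force: [-0.3, 0.7, -0.5]
width: 0.0852
gripper_force: 0.0
```

```bash
cat >> h.py <<'E'
def snap(fn):
    c=imaging.calibration("wrist"); im=imaging.get_image("wrist"); cv2.imwrite(f"pics/{fn}.png",im)
    s=manip.get_state(); print("tcp",np.round(s["position"],4),"q",np.round(s["qpos"],2),"F",np.round(s["contact_force"],1),"w",round(s["width"],4))
    np.savez(f"pics/{fn}.npz",**{k:np.array(v) for k,v in c.items()}); return im,c
E
python3 - <<'E'
from h import *
im,c=snap("w1"); print("blue",blobs(im,(100,120,40),(130,255,255),100)); print("amber",blobs(im,(0,80,30),(18,255,255),100))
E
```

```text
tcp [ 0.4092 -0.2069  0.2028] q [-0.62  0.13  1.8   0.    1.21 -0.52] F [ 0.7 -0.2  0.7] w 0.0856
blue [([314.1, 226.9], [301, 213, 27, 29, 616])]
amber [([550.4, 234.5], [443, 119, 197, 271, 41848]), ([313.3, 206.5], [301, 198, 26, 21, 304]), ([529.4, 455.4], [499, 423, 69, 57, 2626])]
```

View pics/w1.png

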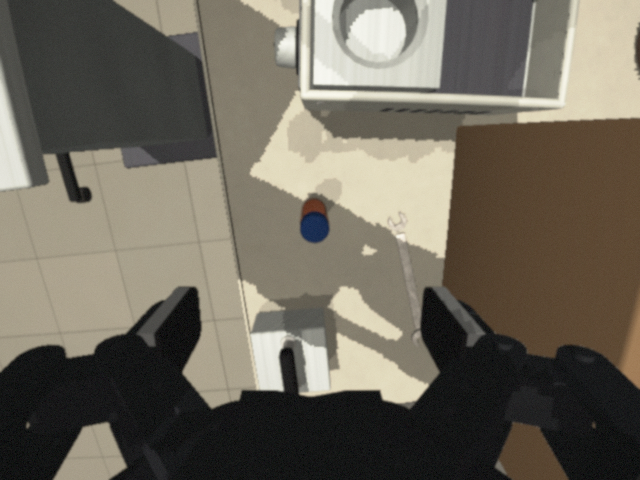

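The vial's blue cap is at (314,227) with the amber body behind it. The blank block's top runs about (252–328, 312–390) with its handle at (290,370). The medium bore is at (375,30).

Run:
```python
from h import *
im=cv2.imread("pics/w1.png"); c=dict(np.load("pics/w1.npz")); ct=imaging.calibration("top")
print("tri",tri(ct,(422.1,261.6),c,(314.1,226.9)))
# cap top: near edge ellipse centre approx = full blob fit at z 0.073
print(plane(c,(314.5,228.5),.070), plane(c,(314.5,228.5),.073))
# width of cap
print(plane(c,(301,228),.07)-plane(c,(328,228),.07))
print("handle tri",tri(ct,(477.5,275),c,(290,366)))
for uv in((252,335),(312,330)): print(plane(c,uv,.046))
```

```text
tri (array([ 0.41050046, -0.20928224,  0.0638465 ]), np.float64(0.0002119639182901682))
[ 0.41071732 -0.20889765  0.07      ] [ 0.41076562 -0.2081383   0.073     ]
[-0.0197444   0.00205442  0.        ]
handle tri (array([ 0.3777111 , -0.34092079,  0.04599845]), np.float64(0.00508995911181369))
[ 0.34633669 -0.304815    0.046     ]
[ 0.39900377 -0.30520849  0.046     ]
```

jog_arm(deltas=[0,0,0,2,-2,-30,0.7,0,0,0,2,-2,-65,0.7,0,0,0,2,-2,-100,0.7,0,0,0,2,-2,-125,0.7,0,0,0,2,-2,-145,0.7,0,0,0,2,-2,-155,0.7,0,0,0,2,-2,-155,0.7,0,0,0,2,-2,-155,0.4,0,0,0,2,-2,-155,0.3,0,0,0,2,-2,-155,0.2,0,0,0,2,-2,-155,0.1,0,0,0,2,-2,-155,0.1,0,0,0,2,-2,-155,0.1,0,0,0,2,-2,-155,0.1,0,0,0,2,-2,-155,0.1], grip_force=25)

```text
clock: 3.6
position: [0.412, -0.2105, 0.0484]
ee_rot: [0.001, 0.743, 0.669, 0.0]
contact_force: [0.0, 1.1, 6.3]
width: 0.0222
gripper_force: 27.1
```

jog_arm(deltas=[0,0,0,0,0,5,0.1,0,0,0,0,0,15,0.1,0,0,0,0,0,35,0.1,0,0,0,0,0,65,0.1,0,0,0,0,0,100,0.1,0,0,0,5,5,135,0.1,0,0,0,15,15,170,0.1,0,0,0,30,30,190,0.1,0,0,0,50,50,200,0.1,0,0,0,65,70,200,0.1,0,0,0,75,90,200,0.1,0,0,0,80,100,200,0.1,0,0,0,80,100,200,0.1,0,0,0,80,100,200,0.1,0,0,0,80,100,200,0.1])

```text
clock: 5.1
position: [0.4907, -0.1108, 0.2473]
ee_rot: [0.0, 0.744, 0.669, -0.0]
contact_force: [-0.1, -0.4, -1.7]
width: 0.0221
gripper_force: 26.7
```

```bash
python3 -c "
from h import *
snap('w2')"
```

```text
tcp [ 0.4908 -0.1108  0.2473] q [-0.36  0.16  1.64 -0.    1.33 -0.25] F [-0.2  0.6 -0.9] w 0.0219
```

View pics/w2.png

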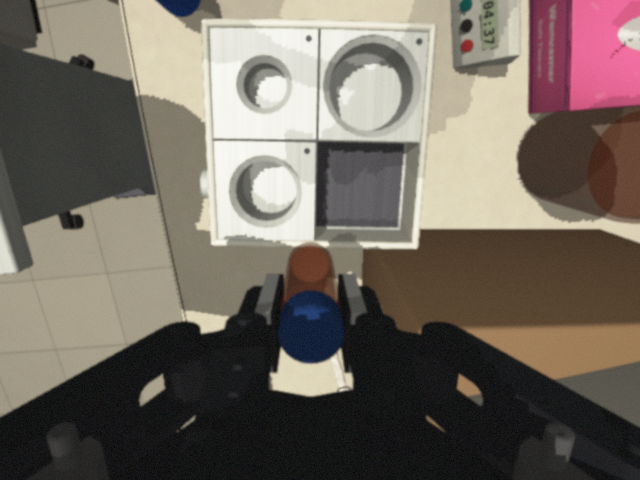

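The picture shows the small bore at (264,83), the large at (371,86), the medium at (265,190) and the pad around (362,187). The vial is held straight.

```bash
cat >> h.py <<'E'
def circ(im,uv,r):
    """ellipse fit to strongest outermost radial edges near radius r (px)"""
    g=cv2.GaussianBlur(cv2.cvtColor(im,cv2.COLOR_BGR2GRAY),(0,0),1).astype(np.float32)
    uv=np.array(uv,float)
    for _ in range(3):
        P=[]
        for a in np.arange(0,2*np.pi,.07):
            rr=np.arange(r*.82,r*1.2,.25); x=(uv[0]+rr*np.cos(a)).astype(np.float32); y=(uv[1]+rr*np.sin(a)).astype(np.float32)
            v=cv2.remap(g,x[None],y[None],1)[0]; d=v[4:]-v[:-4]; i=np.argmax(d)
            if d[i]>8: P.append((x[i+2],y[i+2]))
        e=cv2.fitEllipse(np.array(P,np.float32)); uv=np.array(e[0]); r=sum(e[1])/4
    return uv,r,len(P)
E
python3 - <<'E'
from h import *
im=cv2.imread("pics/w2.png"); c=dict(np.load("pics/w2.npz")); ct=imaging.calibration("top")
vis=im.copy(); B={}
for n,uv,r,t in (("S",(264,83),28,(393,154)),("L",(371,86),48,(402,80)),("M",(265,190),36,(469,160))):
    p,rr,k=circ(im,uv,r); cv2.circle(vis,tuple(int(round(v)) for v in p),int(round(rr)),(0,0,255),1)
    B[n]=plane(c,p,.111); q,e=tri(ct,(170+t[0]/2.35,170+t[1]/2.35),c,p)
    print(n,np.round(p,1),round(rr,1),k,np.round(B[n],4),"r mm",np.round(1e3*np.linalg.norm(plane(c,p+[rr,0],.111)-B[n]),1),"tri",np.round(q,3),round(e,4))
d=B["L"]-B["S"]; print("Lspacing",np.linalg.norm(d),np.degrees(np.arctan2(d[1],d[0])))
d=B["S"]-B["M"]; print("S-M",np.linalg.norm(d),np.degrees(np.arctan2(d[1],d[0])))
print("pad from L+M-S",B["L"]+B["M"]-B["S"])
cv2.imwrite("pics/v2.png",cv2.resize(vis[0:260,190:450],None,fx=2.2,fy=2.2))
E
```

```text
S [263.7  84. ] 28.6 90 [ 0.4686 -0.009   0.111 ] r mm 19.6 tri [ 0.467 -0.01   0.105] 0.0036
L [363.8  86.1] 48.2 87 [ 0.5364 -0.0176  0.111 ] r mm 33.2 tri [ 0.532 -0.021  0.139] 0.0005
M [265.  187.1] 34.1 87 [ 0.46   -0.0794  0.111 ] r mm 24.8 tri [ 0.459 -0.083  0.103] 0.0052
Lspacing 0.06839567325041515 -7.168404913857589
S-M 0.07087932075042862 83.0556073509624
pad from L+M-S [ 0.52787259 -0.08792591  0.111     ]
```

View pics/v2.png

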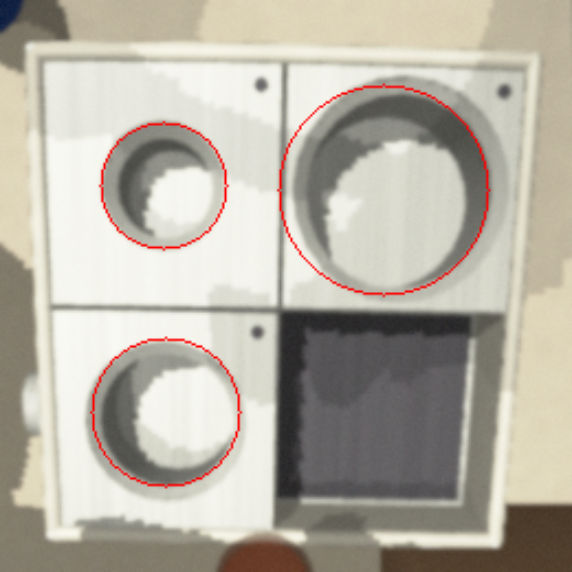

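The small-bore fit sits well. By eye the medium mouth centres at (264.7,190) and the large at (372.3,85.5), where the circle fit slipped.

Run:
```python
from h import *
c=dict(np.load("pics/w2.npz")); ct=imaging.calibration("top")
B={n:plane(c,uv,.111) for n,uv in dict(S=(264.3,84.1),M=(264.7,190),L=(372.3,85.5)).items()}
for n in B: print(n,np.round(B[n],4))
for n,t,uv in (("S",(393,154),(264.3,84.1)),("L",(402,80),(372.3,85.5)),("M",(469,160),(264.7,190))):
    print(n,tri(ct,(170+t[0]/2.35,170+t[1]/2.35),c,uv))
u=B["L"]-B["S"]; v=B["S"]-B["M"]; print(np.linalg.norm(u),np.linalg.norm(v),np.degrees(np.arctan2(u[1],u[0])),np.degrees(np.arctan2(v[1],v[0])))
# rim outer corners (crop/2.2+190)
R=[plane(c,(190+x/2.2,y/2.2),.105) for x,y in((27,43),(538,53),(500,546),(47,540))]; print(np.round(R,4),np.round(np.mean(R,0),4))
# seams cross
print("cross",plane(c,(190+280/2.2,308/2.2),.111))
```

```text
S [ 0.4689 -0.0092  0.111 ]
M [ 0.4595 -0.0815  0.111 ]
L [ 0.5423 -0.0178  0.111 ]
S (array([ 0.46743679, -0.00979617,  0.1033502 ]), np.float64(0.003653738517313525))
L (array([ 0.539873  , -0.01955114,  0.11475064]), np.float64(0.004453124189898549))
M (array([ 0.45915181, -0.0837509 ,  0.1057593 ]), np.float64(0.0032172722738596023))
0.0738467586347559 0.07293718871782877 -6.6911189575154415 82.57458809830896
[[ 0.4318  0.0382  0.105 ]
 [ 0.5886  0.0189  0.105 ]
 [ 0.5704 -0.1397  0.105 ]
 [ 0.4115 -0.1207  0.105 ]] [ 0.5006 -0.0508  0.105 ]
cross [ 0.50114612 -0.05023455  0.111     ]
```

Run:
```python
from h import *
im=cv2.imread("pics/w2.png");c=dict(np.load("pics/w2.npz"))
b=blobs(im,(100,100,30),(130,255,255),300); print(b)
print([x for x in blobs(im,(0,80,30),(18,255,255),300) if 280<x[0][0]<340])
for uv in ((311,327),(311,264)): print(plane(c,uv,.272),plane(c,uv,.199))
```

```text
[([180.3, 6.0], [158, 0, 42, 16, 463]), ([310.6, 326.6], [277, 291, 68, 71, 3734])]
[([309.1, 272.8], [280, 245, 61, 64, 2183])]
[ 0.49073847 -0.10545718  0.272     ] [ 0.48651476 -0.14620585  0.199     ]
[ 0.49299172 -0.08405335  0.272     ] [ 0.49030562 -0.1101961   0.199     ]
```

jog_arm(deltas=[0,0,0,-3,15,0,0.1,0,0,0,-8,38,0,0.1,0,0,0,-13,62,-5,0.1,0,0,0,-18,84,-15,0.1,0,0,0,-21,96,-30,0.1,0,0,0,-22,101,-45,0.1,0,0,0,-22,101,-57,0.1,0,0,0,-22,101,-65,0.1,0,0,0,-22,101,-68,0.1,0,0,0,-22,101,-68,0.1,0,0,0,-22,101,-68,0.1])

```text
clock: 6.25
position: [0.4698, -0.0094, 0.1797]
ee_rot: [0.0, 0.744, 0.669, 0.0]
contact_force: [0.3, -0.3, -0.6]
width: 0.022
gripper_force: 26.7
```

```bash
python3 -c "
from h import *
im,c=snap('w3'); cv2.imwrite('pics/w3c.png',cv2.resize(im[120:420,160:560],None,fx=2,fy=2))"
```

```text
tcp [ 0.4698 -0.0093  0.1798] q [-0.17  0.16  1.82 -0.    1.16 -0.06] F [ 0.6 -0.6 -0.9] w 0.0223
```

View pics/w3c.png

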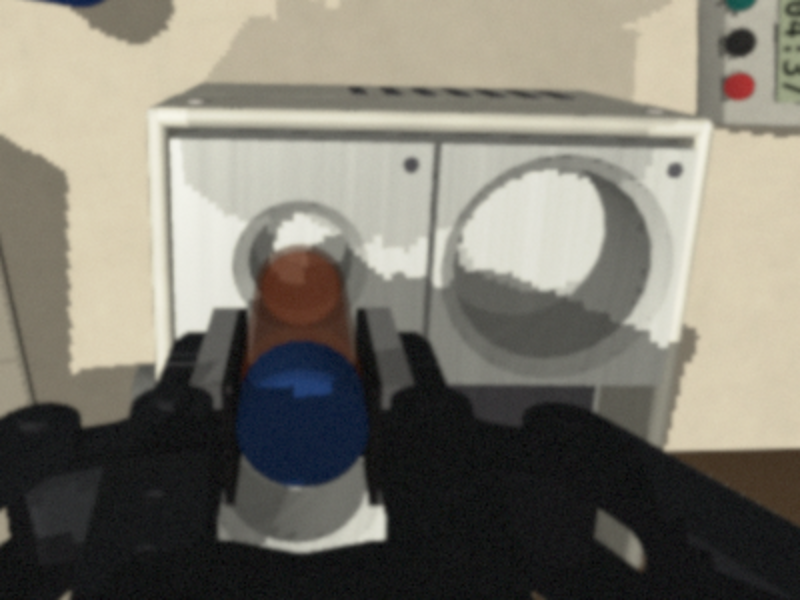

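Run:
```python
from h import *
c=dict(np.load("pics/w3.npz"))
print("bottom",plane(c,(310,120+290/2),.1314))
for uv in ((160+298/2,120+266/2),(160+298/2,120+202/2)): print("bore c/top",plane(c,uv,.111))
print("L", plane(c,(160+557/2,120+265/2),.111))
```

```text
bottom [ 0.46885779 -0.00927313  0.1314    ]
bore c/top [ 0.46826953 -0.00937229  0.111     ]
bore c/top [0.4702478  0.00919354 0.111     ]
L [ 0.54202004 -0.01696229  0.111     ]
```

The vial's bottom (310,265) sits over the bore mouth (309,253) to within about 1 mm. Lowering it now.

jog_arm(deltas=[0,0,0,-1,0,-8,0.1,0,0,0,-1,0,-16,0.1,0,0,0,-1,0,-24,0.1,0,0,0,-1,0,-31,0.1,0,0,0,-1,0,-36,0.1,0,0,0,-1,0,-40,0.1,0,0,0,-1,0,-43,0.1,0,0,0,-1,0,-45,0.1,0,0,0,-1,0,-46.5,0.1,0,0,0,-1,0,-47.5,0.1,0,0,0,-1,0,-48,0.1,0,0,0,-1,0,-48,0.1,0,0,0,-1,0,-48,0.1])

```text
clock: 7.6
position: [0.4684, -0.009, 0.1315]
ee_rot: [0.0, 0.743, 0.669, 0.0]
contact_force: [-1.1, 0.9, 0.4]
width: 0.022
gripper_force: 26.7
```

jog_arm(deltas=[0,0,0,0,0,-0.5,0.1,0,0,0,0,0,-1,0.1,0,0,0,0,0,-1,0.1,0,0,0,0,0,-1,0.1])

```text
clock: 8.0
position: [0.4684, -0.009, 0.1314]
ee_rot: [0.0, 0.743, 0.669, 0.0]
contact_force: [-2.4, 0.0, 8.5]
width: 0.0221
gripper_force: 27.5
```

jog_arm(deltas=[0,0,0,0,0,-0.5,0.3,0,0,0,0,0,-0.5,0.35,0,0,0,0,0,-0.5,0.5,0,0,0,0,0,-0.5,0.5,0,0,0,0,0,-0.5,0.5,0,0,0,0,0,5,0.5,0,0,0,0,0,20,0.5,0,0,0,0,0,50,0.5,0,0,0,0,0,90,0.8,0,0,0,-5,25,110,1,0,0,0,-15,70,110,1,0,0,0,-25,115,110,1,0,0,0,-35,160,110,1,0,0,0,-45,205,110,1,0,0,0,-53,250,110,1,0,0,0,-61,290,100,1,0,0,0,-68,320,90,1,0,0,0,-70,332,80,1,0,0,0,-70,332,80,1,0,0,0,-70,332,80,1])

```text
clock: 10.0
position: [0.3984, 0.3221, 0.2103]
ee_rot: [0.0, 0.743, 0.669, -0.001]
contact_force: [0.7, -1.0, 0.2]
width: 0.0855
gripper_force: 0.0
```

Run:
```python
from h import *
im,c=snap("w4"); b=blobs(im,(165,100,40),(10,255,255),150); print(b)
for x in b: print(plane(c,x[0],.082),plane(c,x[0],.105))
```

```text
tcp [0.3987 0.3219 0.2106] q [ 0.54  0.2   1.69 -0.    1.25  0.65] F [ 0.4 -0.1  1.1] w 0.0854
[([169.4, 132.0], [159, 122, 19, 19, 231]), ([310.5, 222.5], [288, 199, 46, 47, 1697]), ([336.5, 364.9], [307, 334, 61, 62, 2994])]
[0.30846501 0.39906665 0.082     ] [0.31696609 0.39801882 0.105     ]
[0.39803907 0.32547094 0.082     ] [0.39861197 0.33093704 0.105     ]
[0.40664851 0.2054273  0.082     ] [0.40645939 0.22151843 0.105     ]
```

View pics/w4.png

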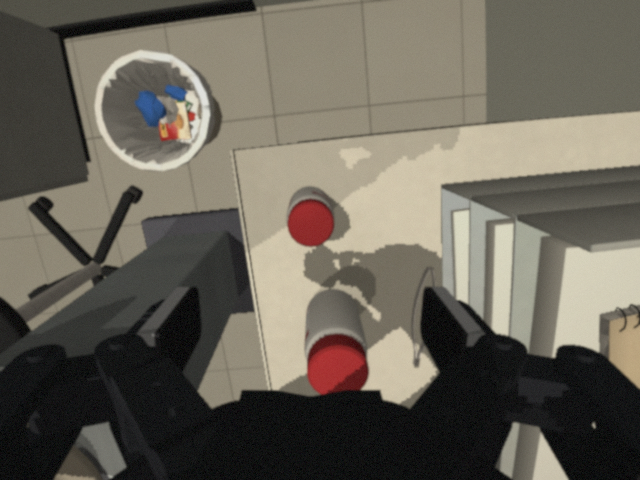

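The small jar's cap is at (310.5,222.5), with the large jar at (336,365). The tray's edge stays clear to the right.

jog_arm(deltas=[0,0,0,0,3,-30,0.85,0,0,0,0,3,-65,0.85,0,0,0,0,3,-100,0.85,0,0,0,0,3,-130,0.85,0,0,0,0,3,-150,0.85,0,0,0,0,3,-161,0.85,0,0,0,0,3,-161,0.85,0,0,0,0,3,-161,0.6,0,0,0,0,3,-161,0.5,0,0,0,0,3,-161,0.4,0,0,0,0,3,-161,0.3,0,0,0,0,3,-161,0.3,0,0,0,0,3,-161,0.3,0,0,0,0,3,-161,0.3,0,0,0,0,3,-161,0.3], grip_force=30)

```text
clock: 11.55
position: [0.3991, 0.3266, 0.0508]
ee_rot: [0.0, 0.743, 0.669, 0.001]
contact_force: [0.1, -1.2, 5.9]
width: 0.035
gripper_force: 29.9
```

jog_arm(deltas=[0,0,0,0,0,3,0.3,0,0,0,0,0,8,0.3,0,0,0,0,0,15,0.3,0,0,0,0,0,20,0.3,0,0,0,0,0,20,0.3,0,0,0,0,0,20,0.3], grip_force=40)

```text
clock: 12.15
position: [0.3983, 0.326, 0.0695]
ee_rot: [0.0, 0.743, 0.669, 0.0]
contact_force: [0.7, 0.2, -0.7]
width: 0.0347
gripper_force: 39.8
```

Run:
```python
from h import *
im,c=snap("w5"); b=blobs(im,(165,100,40),(10,255,255),150); print(b)
cv2.imwrite('pics/w5c.png',cv2.resize(im[180:420,180:460],None,fx=2.4,fy=2.4))
```

```text
tcp [0.3982 0.326  0.0693] q [ 0.55  0.35  1.88 -0.    0.91  0.66] F [-0.4  0.8 -1. ] w 0.0348
[([147.1, 134.3], [135, 122, 23, 23, 305]), ([309.5, 345.4], [255, 291, 110, 106, 9051])]
```

View pics/w5c.png

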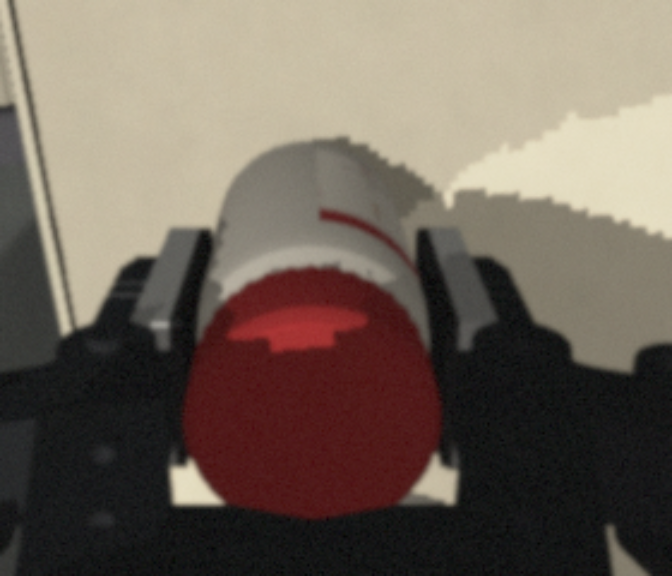

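The jar is held straight, with the pads on its body just under the cap, and it is clear of the worktop. Carrying it over to the medium bore.

jog_arm(deltas=[0,0,0,0,0,15,0.3,0,0,0,0,0,40,0.3,0,0,0,0,0,75,0.3,0,0,0,0,-2,115,0.3,0,0,0,1,-10,150,0.3,0,0,0,4,-28,175,0.3,0,0,0,9,-60,181,0.3,0,0,0,15,-100,181,0.3,0,0,0,21,-142,181,0.3,0,0,0,28,-185,181,0.3,0,0,0,35,-230,181,0.3,0,0,0,41,-275,181,0.3,0,0,0,48,-318,181,0.3,0,0,0,53,-355,181,0.3,0,0,0,58,-385,178,0.3,0,0,0,60,-402,165,0.3,0,0,0,61,-408,145,0.3,0,0,0,61,-408,125,0.3,0,0,0,61,-408,115,0.3,0,0,0,61,-408,115,0.3])

```text
clock: 14.2
position: [0.458, -0.0815, 0.1828]
ee_rot: [-0.002, 0.743, 0.669, -0.001]
contact_force: [-0.1, -0.3, -1.1]
width: 0.0345
gripper_force: 40.0
```

Run:
```python
from h import *
im,c=snap("w6")
cv2.imwrite('pics/w6c.png',cv2.resize(im[100:400,160:560],None,fx=2,fy=2))
```

```text
tcp [ 0.4589 -0.0817  0.1839] q [-0.33  0.16  1.82  0.    1.17 -0.22] F [ 0.  -0.1 -1.5] w 0.0346
```

View pics/w6c.png

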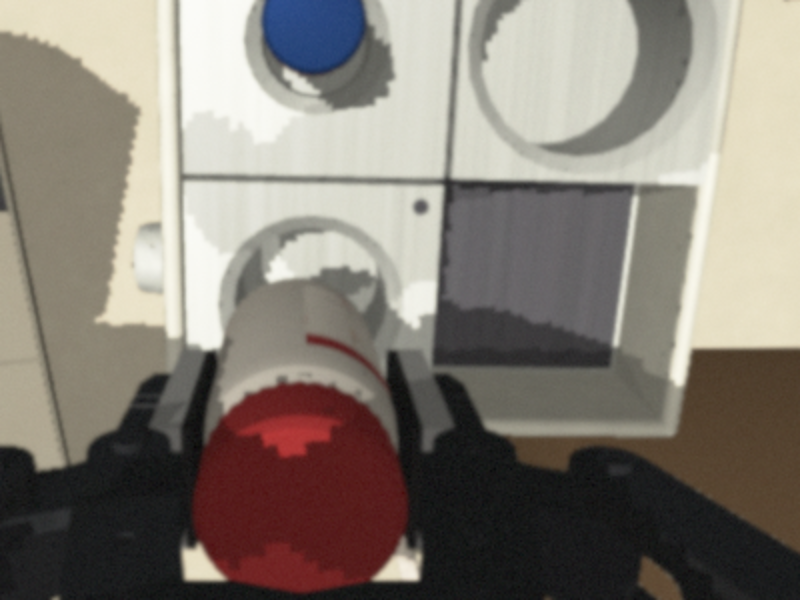

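Run:
```python
from h import *
c=dict(np.load("pics/w6.npz"))
p=plane(c,(160+305/2,100+281/2),.1334); print("jar bottom back",p, "centre y",p[1]-.019)
p=plane(c,(160+312/2,100+216/2),.111); print("bore edge",p,"centre y",p[1]-.027)
for u,v in((220,300),(402,300)): print(plane(c,(160+u/2,100+v/2),.111))
for u,v in((219,345),(389,345)): print("jar sides",plane(c,(160+u/2,100+v/2),.145))
print("vial cap",plane(c,(160+313/2,100+20/2),.156))
```

```text
jar bottom back [ 0.45947366 -0.06873368  0.1334    ] centre y -0.08773368174244457
bore edge [ 0.4627306  -0.05656452  0.111     ] centre y -0.08356451936034409
[ 0.43388174 -0.07830674  0.111     ]
[ 0.48604901 -0.08371601  0.111     ]
jar sides [ 0.4372369  -0.07942142  0.145     ]
jar sides [ 0.47851904 -0.08368951  0.145     ]
vial cap [ 0.46747058 -0.00710971  0.156     ]
```

jog_arm(deltas=[0,0,0,1,1.5,0,0.3,0,0,0,1,1.5,-8,0.3,0,0,0,1,1.5,-14,0.3,0,0,0,1,1.5,-19,0.3,0,0,0,1,1.5,-23,0.3,0,0,0,1,1.5,-27,0.3,0,0,0,1,1.5,-31,0.3,0,0,0,1,1.5,-35,0.3,0,0,0,1,1.5,-39,0.3,0,0,0,1,1.5,-43,0.3,0,0,0,1,1.5,-46,0.3,0,0,0,1,1.5,-49,0.3,0,0,0,1,1.5,-51,0.3,0,0,0,1,1.5,-51,0.3])

```text
clock: 15.65
position: [0.4601, -0.0804, 0.1331]
ee_rot: [-0.0, 0.743, 0.669, -0.0]
contact_force: [-0.1, 0.6, -0.6]
width: 0.0347
gripper_force: 40.0
```

jog_arm(deltas=[0,0,0,0,0,-2,0.3,0,0,0,0,0,-4,0.3,0,0,0,0,0,-5,0.3,0,0,0,0,0,-5.5,0.3,0,0,0,0,0,-6,0.3,0,0,0,0,0,-6,0.3,0,0,0,0,0,-6,0.3])

```text
clock: 16.35
position: [0.4602, -0.0805, 0.1279]
ee_rot: [0.0, 0.743, 0.669, 0.0]
contact_force: [-2.7, 0.8, 5.1]
width: 0.0345
gripper_force: 40.7
```

jog_arm(deltas=[0,0,0,0,0,0,0.5,0,0,0,0,0,0,0.6,0,0,0,0,0,0,0.7,0,0,0,0,0,0,0.7,0,0,0,0,0,5,0.7,0,0,0,0,0,20,0.7,0,0,0,0,0,50,0.7,0,0,0,0,0,90,0.8,0,0,0,-4,20,110,1,0,0,0,-12,65,110,1,0,0,0,-20,110,110,1,0,0,0,-28,155,110,1,0,0,0,-36,200,110,1,0,0,0,-44,240,110,1,0,0,0,-50,270,100,1,0,0,0,-54,290,90,1,0,0,0,-54,293,87,1,0,0,0,-54,293,87,1,0,0,0,-54,293,87,1])

```text
clock: 18.25
position: [0.4067, 0.2119, 0.2147]
ee_rot: [0.0, 0.743, 0.669, 0.0]
contact_force: [-0.5, 0.1, -0.6]
width: 0.0853
gripper_force: 0.0
```

Run:
```python
from h import *
im,c=snap("w7"); b=blobs(im,(165,100,40),(10,255,255),400); print(b)
for x in b: print(plane(c,x[0],.105), "bottom-edge based",plane(c,(x[0][0],x[1][1]+x[1][3]-x[1][2]/2),.105))
ct=imaging.calibration("top"); t=imaging.get_image("top"); cv2.imwrite("pics/t7.png",t)
print("top red",[x for x in blobs(t,(170,120,60),(8,255,255),25) if x[0][1]<300],"blue",[x for x in blobs(t,(105,120,40),(130,255,255)) if 180<x[0][1]<300])
print("tri",tri(ct,(239.9,262.6),c,b[0][0]))
```

```text
tcp [0.4068 0.2117 0.2148] q [ 0.33  0.12  1.78 -0.    1.24  0.43] F [ 0.2 -0.2  0.6] w 0.0856
[([311.4, 228.9], [278, 195, 68, 69, 3670])]
[0.40704763 0.21528411 0.105     ] bottom-edge based [0.40696807 0.21452376 0.105     ]
top red [([370.1, 234.7], [363, 227, 15, 16, 188]), ([244.9, 261.5], [239, 253, 12, 19, 131])] blue [([335.6, 231.2], [331, 227, 10, 10, 73]), ([293.8, 272.5], [286, 264, 17, 18, 237])]
tri (array([0.40691182, 0.21271741, 0.09510881]), np.float64(0.00021215128125883146))
```

jog_arm(deltas=[0,0,0,0,2.5,-30,1,0,0,0,0,2.5,-65,1,0,0,0,0,2.5,-100,1,0,0,0,0,2.5,-130,1,0,0,0,0,2.5,-148,1,0,0,0,0,2.5,-155,1,0,0,0,0,2.5,-155,1,0,0,0,0,2.5,-155,0.8,0,0,0,0,2.5,-155,0.7,0,0,0,0,2.5,-155,0.6,0,0,0,0,2.5,-155,0.5,0,0,0,0,2.5,-155,0.45,0,0,0,0,2.5,-155,0.45,0,0,0,0,2.5,-155,0.45,0,0,0,0,2.5,-155,0.45], grip_force=45)

```text
clock: 19.85
position: [0.4074, 0.2153, 0.0608]
ee_rot: [0.001, 0.743, 0.669, 0.001]
contact_force: [-0.1, -1.5, 7.3]
width: 0.05
gripper_force: 45.7
```

jog_arm(deltas=[0,0,0,0,0,4,0.45,0,0,0,0,0,12,0.45,0,0,0,0,0,30,0.45,0,0,0,0,0,60,0.45,0,0,0,0,0,95,0.45,0,0,0,2,-3,130,0.45,0,0,0,7,-12,160,0.45,0,0,0,17,-30,180,0.45,0,0,0,35,-60,190,0.45,0,0,0,55,-95,190,0.45,0,0,0,76,-132,190,0.45,0,0,0,96,-168,190,0.45,0,0,0,113,-198,188,0.45,0,0,0,126,-218,180,0.45,0,0,0,132,-229,168,0.45,0,0,0,134,-233,154,0.45,0,0,0,134,-233,144,0.45,0,0,0,134,-233,140,0.45,0,0,0,134,-233,140,0.45])

```text
clock: 21.75
position: [0.5393, -0.0171, 0.1987]
ee_rot: [-0.001, 0.743, 0.669, -0.0]
contact_force: [-0.0, 0.8, -1.2]
width: 0.0501
gripper_force: 47.3
```

Run:
```python
from h import *
im,c=snap("w8")
cv2.imwrite('pics/w8c.png',cv2.resize(im[100:400,120:520],None,fx=2,fy=2))
```

```text
tcp [ 0.5399 -0.0172  0.1993] q [-0.16  0.25  1.65  0.    1.24 -0.06] F [-0.3  0.1 -1.7] w 0.0499
```

View pics/w8c.png

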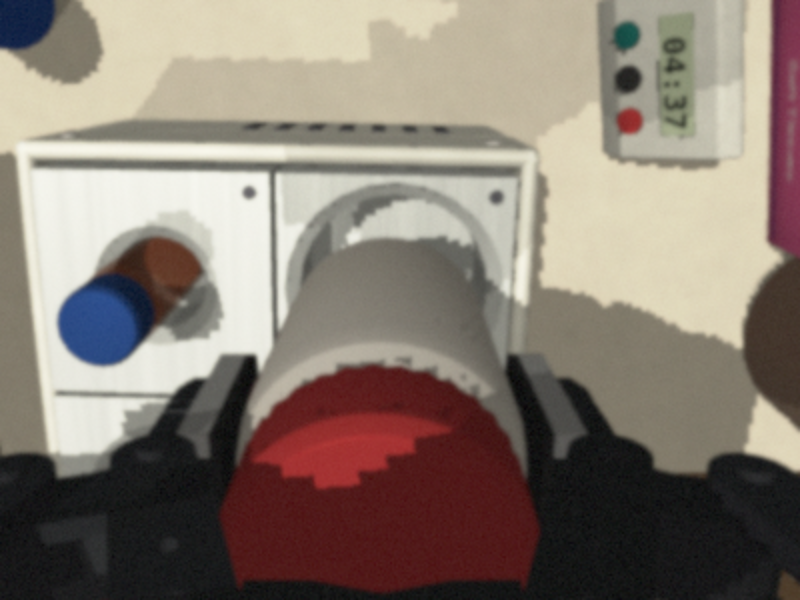

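The vial stands in its bore. The large jar's bottom edge (crop 390,238) is over the large mouth, whose edges are at crop 287–500 and 183.

Run:
```python
from h import *
c=dict(np.load("pics/w8.npz")); f=lambda u,v,z:plane(c,(120+u/2,100+v/2),z)
p=f(390,238,.1388); print("jar back",p,p[1]-.026)
p=f(395,183,.111); print("bore back",p,p[1]-.034)
print("bore L/R",f(287,285,.111),f(500,285,.111),"jar L/R",f(283,320,.15),f(488,320,.15))
```

```text
jar back [0.54308684 0.00436132 0.1388    ] -0.021638682956852024
bore back [0.54589242 0.01461367 0.111     ] -0.019386332535661792
bore L/R [ 0.50957406 -0.01347211  0.111     ] [ 0.57505008 -0.02024031  0.111     ] jar L/R [ 0.51366692 -0.01178026  0.15      ] [ 0.56615428 -0.01719986  0.15      ]
```

jog_arm(deltas=[0,0,0,2,0.5,-4,0.45,0,0,0,2,0.5,-12,0.45,0,0,0,2,0.5,-19,0.45,0,0,0,2,0.5,-25,0.45,0,0,0,2,0.5,-30,0.45,0,0,0,2,0.5,-35,0.45,0,0,0,2,0.5,-40,0.45,0,0,0,2,0.5,-45,0.45,0,0,0,2,0.5,-50,0.45,0,0,0,2,0.5,-54,0.45,0,0,0,2,0.5,-58,0.45,0,0,0,2,0.5,-61,0.45,0,0,0,2,0.5,-63,0.45,0,0,0,2,0.5,-63,0.45])

```text
clock: 23.2
position: [0.5421, -0.0174, 0.1361]
ee_rot: [-0.0, 0.743, 0.669, -0.0]
contact_force: [0.3, 0.7, -0.7]
width: 0.0499
gripper_force: 47.3
```

jog_arm(deltas=[0,0,0,0,0,-2,0.45,0,0,0,0,0,-3.5,0.45,0,0,0,0,0,-4.5,0.45,0,0,0,0,0,-5,0.45,0,0,0,0,0,-5.3,0.45,0,0,0,0,0,-5.3,0.45,0,0,0,0,0,-5.3,0.45])

```text
clock: 23.9
position: [0.5423, -0.0175, 0.1318]
ee_rot: [0.0, 0.743, 0.669, 0.0]
contact_force: [-1.1, 0.3, 5.6]
width: 0.0502
gripper_force: 47.9
```

jog_arm(deltas=[0,0,0,0,0,0,0.65,0,0,0,0,0,0,0.75,0,0,0,0,0,0,0.75,0,0,0,0,0,0,0.75,0,0,0,0,0,5,0.75,0,0,0,0,0,20,0.75,0,0,0,0,0,55,0.75,0,0,0,0,0,95,0.75,0,0,0,-15,0,125,0.75,0,0,0,-50,-10,130,0.75,0,0,0,-90,-25,130,0.75,0,0,0,-125,-50,130,0.75,0,0,0,-150,-85,130,0.75,0,0,0,-160,-130,130,0.75,0,0,0,-165,-175,130,0.75,0,0,0,-165,-220,120,0.75,0,0,0,-165,-265,105,0.7,0,0,0,-165,-300,90,0.7,0,0,0,-165,-318,80,0.7,0,0,0,-165,-318,78,0.7])

```text
clock: 25.9
position: [0.3768, -0.3369, 0.2077]
ee_rot: [-0.001, 0.744, 0.668, 0.0]
contact_force: [-0.2, 1.3, 0.2]
width: 0.0597
gripper_force: 0.0
```

jog_arm(deltas=[0,0,0,0,0,0,0.6,0,0,0,0,0,0,0.6])

```text
clock: 26.1
position: [0.3775, -0.334, 0.2096]
ee_rot: [0.0, 0.743, 0.669, 0.0]
contact_force: [1.0, 0.4, 0.9]
width: 0.0513
gripper_force: 0.0
```

Run:
```python
from h import *
im,c=snap("w9")
cv2.imwrite('pics/w9c.png',cv2.resize(im[80:380,120:520],None,fx=2,fy=2))
```

```text
tcp [ 0.3776 -0.3341  0.2098] q [-0.86  0.19  1.71  0.    1.24 -0.76] F [ 0.4  0.3 -0.2] w 0.0515
```

View pics/w9c.png

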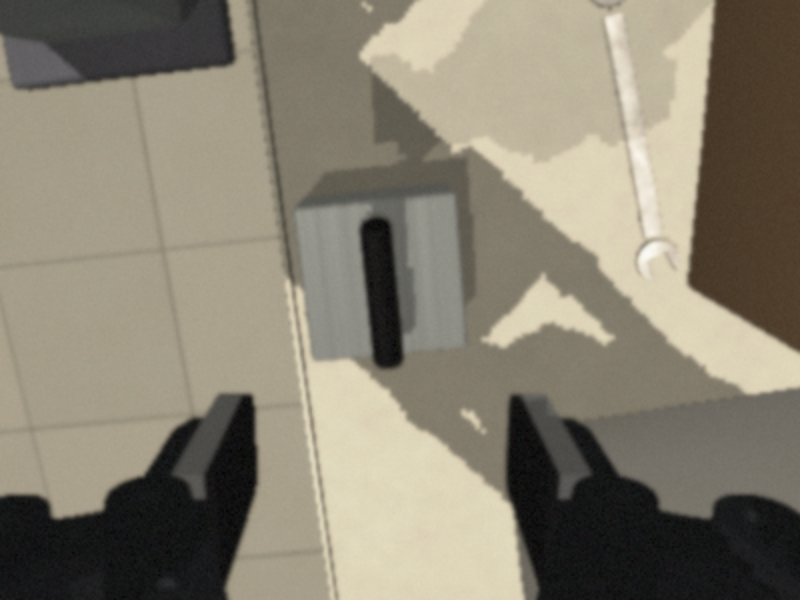

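The handle bar runs from crop (375,222) to (388,364). The block's top corners are at crop (298,207), (455,193), (466,345) and (313,360).

Run:
```python
from h import *
c=dict(np.load("pics/w9.npz")); f=lambda u,v,z:plane(c,(120+u/2,80+v/2),z); ct=imaging.calibration("top")
a,b=f(375,219,.077),f(388,367,.077); print("bar",a,b,np.linalg.norm(a-b),(a+b)/2,"dir",np.degrees(np.arctan2(*(a-b)[[1,0]])))
C=np.array([f(*q,.046) for q in((298,207),(455,193),(466,345),(313,360))]); print(np.round(C,4),C.mean(0))
for i in range(4):
    d=C[(i+1)%4]-C[i]; print(np.round(np.linalg.norm(d),4),np.round(np.degrees(np.arctan2(d[1],d[0])),1))
print("tri",tri(ct,(477.5,275),c,(120+381.5/2,80+293/2)))
```

```text
bar [ 0.37747358 -0.30702012  0.077     ] [ 0.37645942 -0.36335444  0.077     ] 0.05634344794792758 [ 0.3769665  -0.33518728  0.077     ] dir 88.9686380484867
[[ 0.3467 -0.3035  0.046 ]
 [ 0.4095 -0.3044  0.046 ]
 [ 0.4091 -0.3681  0.046 ]
 [ 0.3445 -0.3681  0.046 ]] [ 0.37746422 -0.33600274  0.046     ]
0.0628 -0.8
0.0637 -90.3
0.0646 180.0
0.0646 88.1
tri (array([ 0.37682385, -0.33657951,  0.06955037]), np.float64(0.0005586918438514087))
```

jog_arm(deltas=[0,0,5,-0.5,-1.5,-25,0.6,0,0,5,-0.5,-1.5,-60,0.6,0,0,5,-0.5,-1.5,-95,0.6,0,0,5,-0.5,-1.5,-120,0.6,0,0,5,-0.5,-1.5,-138,0.6,0,0,5,-0.5,-1.5,-146,0.5,0,0,5,-0.5,-1.5,-148,0.4,0,0,5,-0.5,-1.5,-148,0.3,0,0,5,-0.5,-1.5,-148,0.2,0,0,5,-0.5,-1.5,-148,0.1,0,0,5,-0.5,-1.5,-148,0.05,0,0,5,-0.5,-1.5,-148,0.05,0,0,5,-0.5,-1.5,-148,0.05,0,0,5,-0.5,-1.5,-148,0.05,0,0,5,-0.5,-1.5,-148,0.05], grip_force=70)

```text
clock: 27.65
position: [0.3775, -0.3377, 0.0624]
ee_rot: [0.001, 0.713, 0.701, 0.0]
contact_force: [-0.9, 1.7, 6.0]
width: 0.0106
gripper_force: 69.4
```

jog_arm(deltas=[0,0,0,0,0,4,0.05,0,0,0,0,0,14,0.05,0,0,0,0,0,35,0.05,0,0,0,0,0,65,0.05,0,0,0,0,0,100,0.05,0,0,0,0,3,135,0.05,0,0,0,0,12,165,0.05,0,0,-1,1,30,183,0.05,0,0,-2,3,58,188,0.05,0,0,-3,6,95,188,0.05,0,0,-4,10,135,188,0.05,0,0,-5,16,172,188,0.05,0,0,-6,28,204,188,0.05,0,0,-6,48,227,188,0.05,0,0,-6,75,240,188,0.05,0,0,-6,105,244,188,0.05,0,0,-6,132,244,188,0.05,0,0,-6,149,244,188,0.05,0,0,-6,155,244,188,0.05,0,0,-6,155,244,188,0.05])

```text
clock: 29.65
position: [0.5315, -0.0929, 0.2485]
ee_rot: [-0.001, 0.749, 0.663, -0.001]
contact_force: [-1.2, -0.1, -4.4]
width: 0.0108
gripper_force: 68.5
```

jog_arm(deltas=[0,0,0,0,0,-5,0.05,0,0,0,0,0,-20,0.05,0,0,0,0,0,-35,0.05,0,0,0,0,0,-48,0.05,0,0,0,0,0,-55,0.05,0,0,0,0,0,-58,0.05,0,0,0,0,0,-58,0.05,0,0,0,0,0,-58,0.05])

```text
clock: 30.45
position: [0.532, -0.0931, 0.1917]
ee_rot: [0.001, 0.749, 0.662, 0.0]
contact_force: [0.2, 0.2, -4.4]
width: 0.0105
gripper_force: 68.5
```

Run:
```python
from h import *
im,c=snap("w10"); print(np.round(manip.get_state()["ee_rot"],4))
cv2.imwrite('pics/w10c.png',cv2.resize(im[100:400,120:520],None,fx=2,fy=2))
```

```text
tcp [ 0.5321 -0.0931  0.1918] q [-0.3   0.26  1.66 -0.    1.22 -0.18] F [ 1.1 -0.4 -4.3] w 0.0104
[7.000e-04 7.491e-01 6.624e-01 4.000e-04]
```

View pics/w10c.png

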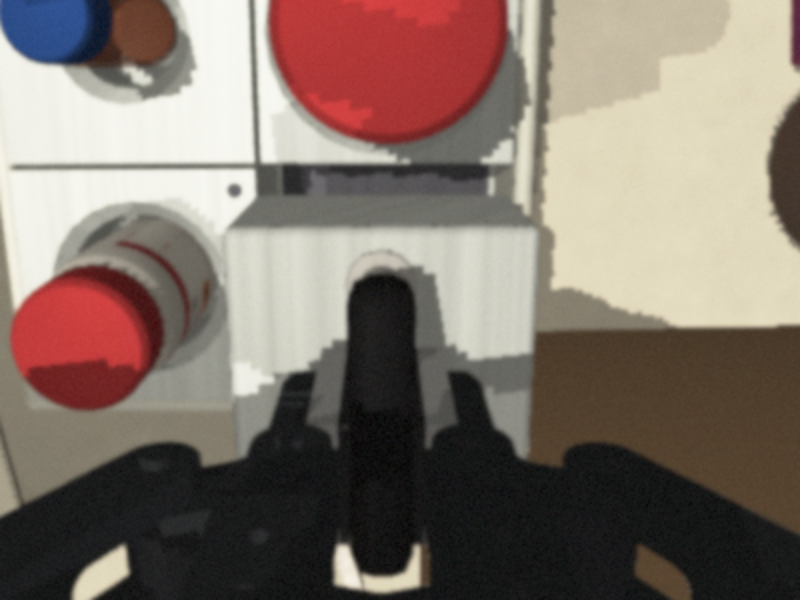

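All three vessels stand in their bores: vial at top-left, large jar at the top, small jar at left. The blank's top back corners are at crop (226,227) and (537,226). The bay's back seam is at v=165 and its corner at (257,165).

Run:
```python
from h import *
c=dict(np.load("pics/w10.npz")); f=lambda u,v,z:plane(c,(120+u/2,100+v/2),z)
th=np.radians(-7.0); R=np.array([[np.cos(th),-np.sin(th)],[np.sin(th),np.cos(th)]]); ctr=np.array([.5006,-.0505])
loc=lambda p:np.round((R.T@(p[:2]-ctr))*1e3,1)
a,b=f(226,228,.1758),f(537,227,.1758); d=b-a
print("blk top corners",a,b,np.linalg.norm(d),np.degrees(np.arctan2(d[1],d[0])),"local",loc(a),loc(b), "centre y loc",(loc(a)+loc(b))/2-[0,33])
print("lower edge", loc(f(250,197,.1348)),loc(f(527,197,.1348)))
for n,u,v,z in (("seam corner",257,165,.111),("L blk right",515,165,.111),("seam S-M",12,166,.111),("seam S-L top",250,0,.111)): print(n,loc(f(u,v,z)))
s,e=f(12,166,.111),f(515,165,.111); print("seam dir",np.degrees(np.arctan2(*(e-s)[[1,0]])))
print("pad edge",loc(f(490,180,.067)),loc(f(305,175,.067)),"tcp loc",loc(np.array([.5321,-.0931])))
```

```text
blk top corners [ 0.5040416  -0.05569485  0.1758    ] [ 0.56703474 -0.06322716  0.1758    ] 0.06344186879405496 -6.818683097533428 local [ 4.  -4.7] [67.5 -4.5] centre y loc [ 35.75 -37.6 ]
lower edge [ 2.  -5.3] [73.4 -5.3]
seam corner [ 0.1 -0.1]
L blk right [74.2 -0.1]
seam S-M [-71.6   0. ]
seam S-L top [-0.1 45.1]
seam dir -7.035457244087502
pad edge [ 73.8 -10.9] [ 9.4 -9.2] tcp loc [ 36.5 -38.4]
```

jog_arm(deltas=[0,0,0,0.7,0,-5,0.05,0,0,0,0.7,0,-12,0.05,0,0,0,0.7,0,-18,0.05,0,0,0,0.7,0,-23,0.05,0,0,0,0.7,0,-28,0.05,0,0,0,0.7,0,-33,0.05,0,0,0,0.7,0,-38,0.05,0,0,0,0.7,0,-43,0.05,0,0,0,0.7,0,-48,0.05,0,0,0,0.7,0,-52,0.05,0,0,0,0.7,0,-55,0.05,0,0,0,0.7,0,-57.5,0.05,0,0,0,0.7,0,-58.5,0.05,0,0,0,0.7,0,-58.5,0.05])

```text
clock: 31.9
position: [0.5325, -0.093, 0.1325]
ee_rot: [-0.0, 0.749, 0.662, 0.0]
contact_force: [-1.1, -0.0, -4.9]
width: 0.0107
gripper_force: 68.5
```

Free descent so far: −4.9 N is just the weight. The pad should be about 3.5 mm lower.

jog_arm(deltas=[0,0,0,0,0,-1.5,0.05,0,0,0,0,0,-2.5,0.05,0,0,0,0,0,-3,0.05,0,0,0,0,0,-3.5,0.05,0,0,0,0,0,-4,0.05,0,0,0,0,0,-4,0.05,0,0,0,0,0,-4,0.05])

```text
clock: 32.6
position: [0.5325, -0.0929, 0.1294]
ee_rot: [0.0, 0.749, 0.662, 0.0]
contact_force: [-3.0, 0.5, 5.0]
width: 0.011
gripper_force: 70.0
```

jog_arm(deltas=[0,0,0,0,0,-4,0.2,0,0,0,0,0,-4,0.35,0,0,0,0,0,-4,0.4,0,0,0,0,0,-3,0.4,0,0,0,0,0,3,0.4,0,0,0,0,0,15,0.4,0,0,0,0,0,40,0.4,0,0,0,0,0,80,0.4,0,0,0,0,0,120,0.4,0,0,0,-15,-5,140,0.4,0,0,0,-45,-15,140,0.4,0,0,0,-80,-40,140,0.4,0,0,0,-100,-70,140,0.4,0,0,0,-110,-90,140,0.4,0,0,0,-110,-90,140,0.4,0,0,0,-110,-90,140,0.4])

```text
clock: 34.2
position: [0.4227, -0.183, 0.2695]
ee_rot: [0.001, 0.75, 0.662, 0.001]
contact_force: [0.2, -0.0, -0.2]
width: 0.0344
gripper_force: 0.0
```

Run:
```python
from h import *
im,c=snap("w11")
s=imaging.get_image("scene"); t=imaging.get_image("top"); 
R=lambda x,h:cv2.resize(x,(int(x.shape[1]*h/x.shape[0]),h))
a=R(im[0:300,150:500],290); b=R(s[170:310,290:430],290); d=R(t[165:275,300:410],290)
row=np.hstack([a,b]); cv2.imwrite("pics/fin.png",np.vstack([row,np.hstack([d,np.zeros((290,row.shape[1]-d.shape[1],3),np.uint8)])]))
```

```text
tcp [ 0.4229 -0.1826  0.2692] q [-0.56  0.09  1.68  0.    1.37 -0.44] F [-0.1  0.5 -0.6] w 0.034
```

View pics/fin.png

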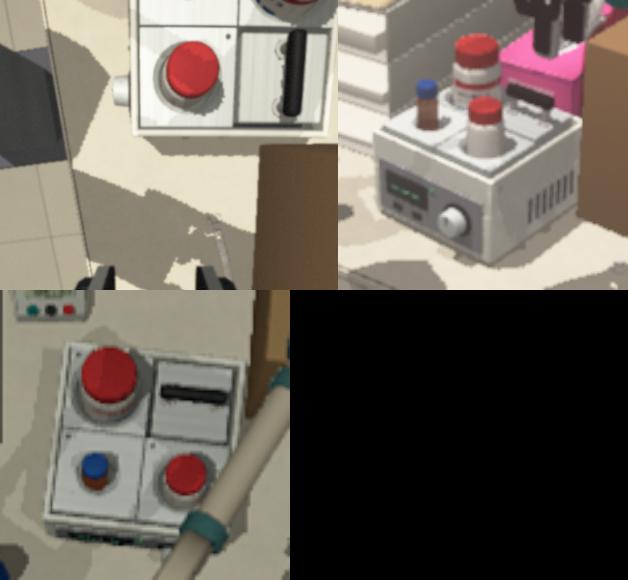

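The final picture shows the vial and both jars upright in their bores and the blank flat and square in its bay. The gripper is clear.

```bash
python3 -c "
from rig import manip
print(manip.sign_off())"
```

```text
the job is handed in; nothing more can be done
None
```

The job is handed in after about 34 s of robot time: the vial and both jars stand upright on the floors of their bores, the blank is flat on the bay's pad, and the gripper has let go and is clear of everything.

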